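Close the plate cassette with its snap cover

TASK

Take the metal plate from the leaning stand, stand it on edge fully down in the middle slot of the slotted rack and let go of it. Then put the loose cover with the grip rib squarely on the rack, its ends flush with the rack's walls, press it down until it snaps past the spring catches and sits fully home, and keep pressing it down firmly: finish still holding it pressed, do not let go. Leave the timer and the two small bottles where they stand.

Things in the scene. Friction and masses are not known exactly. Their poses are not given: they have to be found in the camera images.
- rack: Grey slotted rack, fixed to the bench, 100 (x) x 92 (y) x 62 (z) mm; origin at the centre of its underside, z up. Floor 8 mm thick. Two side walls 6 mm thick at y = +-40 to +-46 mm, x = -44 to 44 mm; open at the top and both x ends. Ribs inside the walls (out to y = +-31 mm) form three slots at x = -28, 0 and 28 mm. A half turn about z changes nothing.
- slot_mid (a point): Floor of the rack's middle slot, at x 0, y 0, z 8 mm in the rack's frame, axes as the rack. A plate there has its faces across x, length along y. Slot 12 mm wide in x; the ribs are straight up to z = 45 mm, with roof-shaped lead-ins to 53 mm; between the ribs' inner ends (y = +-31 mm) the rack is empty, free for fingers.
- wall_tops (a point): Point on the rack's axis level with the tops of the side walls (62 mm above the rack's underside), on which the cover's panel lies when home. The cover's origin is then 23 mm above the rack's origin, on its axis.
- catch_side (a point): Tip of the catches on the rack's +y wall (y 52.5, z 44 mm); the -y wall has the same. On each wall two round steel noses, radius 5 mm, axis along x, at x = +-14 mm, stand 6.5 mm out of the outer face and go in by up to 7 mm against a spring (2200 N/m a side, low friction).
- plate: Loose flat aluminium plate 8 (x, thickness) x 73 (y) x 50 (z) mm, about 80 g; origin at the centre of its lower edge face, z in the plate's plane to its upper edge. It starts in the stand, upper edge leaning 0.40 rad from vertical to the stand's -x side (towards the robot). Fully down in the middle slot its origin is at slot_mid (either way round), with 2 mm play each way in x, 3.5 mm in y.
- stand: Black leaning stand, fixed to the bench, foot 90 x 88 x 6 mm; origin at the centre of its underside, z up. Its pocket, 10 mm wide, leans 0.40 rad towards -x and covers the plate's lowest 16 mm (measured along the plate) on the -x face, 10 mm on the other. The plate is drawn out along its own z.
- cover: Loose grey snap cover, 88 (x) x 118 (y) x 77 (z) mm, about 150 g; origin at the centre of the underside of its four legs, z up; it starts standing on them. Top panel z = 39 to 45 mm. Skirts with windows hang down at y = +-50 to +-55 mm and go outside the rack's walls, x along the rack's x (either way round); 2.5 mm play each way in y, no stop in x: centre it.
- cover_grip (a point): Point to grip on the cover's upright rib, 69 mm above the cover's origin, on its axis; axes as the cover. The rib is 16 mm thick (x), 60 mm long (y), from z = 45 to 77 mm of the cover.
- cover_lip (a point): Inner face of the bar under the cover's +y window (y 48.5, z 10 to 15 mm; the -y side alike); below it a lip flares out 35 degrees as lead-in. Lowered on the rack, it meets the catches with the cover's origin about 19 mm above home; the force rises to a peak of 10 to 15 N at about 14 mm, then falls, and from about 6 mm the catches pull the cover home.
- timer: Small white timer, 66 x 62 x 21 mm, a bystander; origin at the centre of its underside.
- drop_bottle: Small brown bottle with white cap, 35 mm across, 70 mm high, a bystander; origin at the centre of its underside.
- drop_bottle2: Small clear bottle with blue cap, 35 mm across, 70 mm high, a bystander; origin at the centre of its underside.
Not all that is in view belongs to the job. Of the things shaped like the plate, the aluminium one is meant.

How it is judged:
On the way, in this order (a step that is already met when the one before it is completed fails the run):
1. the plate stands on edge, fully down in the middle slot, and is let go, before the cover is on (x of plate in the frame of rack between -0.006 and 0.006 m and y of plate in the frame of rack between -0.006 and 0.006 m and z of plate in the frame of rack between 0.005 and 0.0105 m and angle between the z axis of plate and the z axis of rack, either way round below 0.2 rad and angle between the x axis of plate and the x axis of rack, either way round below 0.2 rad and contact force between the fingers and plate below 0.1 N and linear speed of plate below 0.02 m/s and z of cover in the frame of rack below 0.018 m), for 0.2 s.
2. the cover is pressed past the catches and sits home on the rack (x of cover in the frame of rack between -0.008 and 0.008 m and y of cover in the frame of rack between -0.005 and 0.005 m and z of cover in the frame of rack between 0.019 and 0.0245 m and angle between the z axis of cover and the z axis of rack, either way round below 0.05 rad and angle between the x axis of cover and the x axis of rack, either way round below 0.12 rad), for 0.2 s.
At the end, for the whole second after the job is handed in: Plate in the middle slot: x, y within 6 mm, origin 5 to 10.5 mm up, within 0.2 rad upright and square. Cover snapped home: origin 19 to 24.5 mm above the rack's, x 8 mm, y 5 mm, 0.05 rad level, 0.12 rad square. Robot still presses: over 4 N cover on rack, over 2.5 N robot on cover, at rest (all of step 2 and x of plate in the frame of rack between -0.006 and 0.006 m and y of plate in the frame of rack between -0.006 and 0.006 m and z of plate in the frame of rack between 0.005 and 0.0105 m and angle between the z axis of plate and the z axis of rack, either way round below 0.2 rad and angle between the x axis of plate and the x axis of rack, either way round below 0.2 rad and contact force between cover and rack above 4 N and contact force between any of the fingers, the arm and cover above 2.5 N and linear speed of cover below 0.01 m/s); the arm keeps its last pose, push and grip.
It fails at once if a bystander (timer or small bottle) is moved by more than 20 mm (distance of any of timer, drop_bottle, drop_bottle2 from where it was at the start of the episode above 0.02 m).
It also fails if it takes over 56 s, if anything falls off the work surface, if the arm or the gripper's body presses on something with over 40 N, if the wrist force passes 120 N, or if a joint passes its speed limit or range.

ROBOT

A 6-joint arm with a two-finger parallel gripper is mounted at the origin on a cart in front of the work surface, level with it; the furniture and walls round the work are solid. World frame = base frame: x ahead of the robot, y to its left, z up, the work surface at z = 0. Lengths are in m, angles in rad, forces in N, time in s.
With the tool pointing down it reaches from about 0.4 to 0.825 m from the base axis. Payload 7 kg.
Tool frame: the origin (TCP) lies at the very end of the fingers, on their centre line; the grasp point (between the pads) lies 19 mm behind it (arm.grip_point_offset is the distance from the TCP to the grasp point, in m); z points along the fingers, y is the line along which they close (so a half turn about z gives the same grasp; the last joint's range is limited). The gripper opens to 88 mm and grips with 3 to 60 N. Pads are 19 mm wide; open, the fingers measure 130 mm over their backs; the gripper's body (78 mm by 193 mm) begins 47 mm behind the grasp point.
Start: joints at [-0.916, 0.359, 0.012, 0, -1.224, -0.288], TCP at [0.242, -0.63, 0.201] pointing down, gripper open.
Joint ranges: [-3.07, 3.07], [-1.43, 2.12], [-1.02, 1.25], [-3.03, 1.67], [-3.05, -0], [-3.03, 3.03]. Speed limits (rad/s): [2.39, 2.39, 3.01, 3.14, 3.14, 3.14].

INTERFACE

Orientations are given as [roll, pitch, yaw] about the fixed x, y, z axes, in that order (R = Rz(yaw) Ry(pitch) Rx(roll)).
In Python, from station import arm, cams gives the robot as it stands.
- The arm moves only by the shell command python3 -m handwheel 'ROWS' [FORCE]. ROWS is JSON, a list that holds one entry, the list of rows, each a list of 7 numbers: the shift along the tool's x, y, z normalised to -1 to 1, where 1 is 0.08 m, then the turn, a rotation vector about the tool's x, y, z normalised to -1 to 1, where 1 is 0.5 rad, then the closure in counts, from 0 (fully open) to 255 (shut). In form: [[[x, y, z, wx, wy, wz, hand], ...]]. A call has 1 to 5 rows; each row is the pose to reach, as a shift and turn from the pose commanded when the call began, along the tool's axes at that moment; what a row does not reach only later rows make up. A row lasts 1/8 s, in which the tool goes at most 62.5 mm and 10.7 degrees, less where a joint would pass 70% of its speed; a pose out of reach is approached as far as the arm can. A call with a number of a shift or a turn outside -1 to 1 is refused whole. A call with a gripper value outside its range is refused whole. The fingers move at their own pace and stop on an object; FORCE is the grip in N (left out, the last holds). Time passes only in rows, so rows that repeat a pose let the fingers close. It gives the time, the measured TCP pose, the force, the opening and the grip force at its end, in the units of the state.
- arm.get_state(): the state, without advancing time (a new reading comes with each control period).
- cams.grab_frame(name): name is "scene" or "side" or "wrist"; returns the picture (480x640x3 uint8, blue, green, red); there is no depth.
- cams.camera_info(name): a dict with "camera_matrix" (3x3 intrinsics, pixels), "R" (3x3) and "t" (3): a world point X has camera coordinates R X + t; the wrist camera has in their place "hand_eye" (4x4, takes a point from camera to tool coordinates, whose origin is the TCP and whose axes are the flange's). Camera axes: x right, y down, z forward; pixel columns grow to the right and rows downward; lengths in m; the calibration is good to about 2 mm. A picture is of the moment at which its call begins: read the wrist's pose just before it. camera_info takes no time and is no camera call.
- arm.job_done(): hands the job in; it is judged then, once.
The state is a dict: "t": time; "q": joint angles; "qd": joint speeds; "joint_efforts": joint torques, N m; "eef_pos": TCP position; "ee_rot": TCP orientation; "force": force on the tool from outside, world axes, zero at the start; "moment": the same for the moment, N m; "width": finger opening in m; "gripper_force": force on a finger pad.
Only numpy, scipy, OpenCV 4.12 (cv2) and the standard library are available. Lean on these libraries where they do the work, as an engineer would, in place of code of your own. Each camera call takes 0.05 s, during which the arm holds its last target. There are 200 camera calls.

## Working session

There is one attempt and no reset: what is moved stays moved. The work goes in short steps, Python scripts to look and compute and a shell command to move; the robot and the scene stay as the last step left them, time stands still between calls to the robot, and variables do not carry over. Pictures are saved under pics/ and viewed, at most 10 in all, crops included, and the job is handed in when it is done.

```bash
ls; mkdir -p pics; python3 - <<'E'
from station import arm,cams
import cv2,numpy as np
s=arm.get_state();print(s['t'],s['eef_pos'],s['ee_rot'],s['width'],arm.grip_point_offset)
for n in('scene','side','wrist'):
    cv2.imwrite(f'pics/{n}0.png',cams.grab_frame(n));i=cams.camera_info(n);print(n,{k:np.round(v,3).tolist() for k,v in i.items() if k!='name' and not isinstance(v,str)})
E
```

```text
pics
0.0 [ 0.24186686 -0.62960999  0.20040661] [ 3.13992057e+00 -1.55382677e-04 -2.77493562e+00] 0.08773039768936615 0.0188
scene {'camera_matrix': [[498.382, 0.0, 328.487], [0.0, 498.382, 245.06], [0.0, 0.0, 1.0]], 'R': [[-0.715, -0.699, 0.005], [-0.337, 0.339, -0.878], [0.612, -0.63, -0.478]], 't': [0.433, 0.226, 0.913]}
side {'camera_matrix': [[437.816, 0.0, 316.602], [0.0, 437.816, 237.815], [0.0, 0.0, 1.0]], 'R': [[-0.992, -0.12, 0.025], [-0.077, 0.448, -0.891], [0.096, -0.886, -0.454]], 't': [0.506, 0.055, 1.203]}
wrist {'camera_matrix': [[410.533, 0.0, 320.83], [0.0, 410.533, 239.732], [0.0, 0.0, 1.0]], 'hand_eye': [[-0.001, -0.951, -0.311, 0.085], [1.0, -0.001, -0.0, -0.0], [-0.0, -0.311, 0.951, -0.183], [0.0, 0.0, 0.0, 1.0]]}
```

View pics/scene0.png

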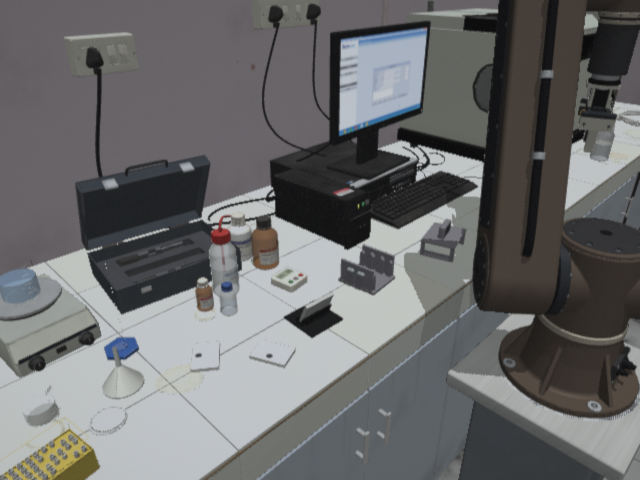

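View pics/side0.png

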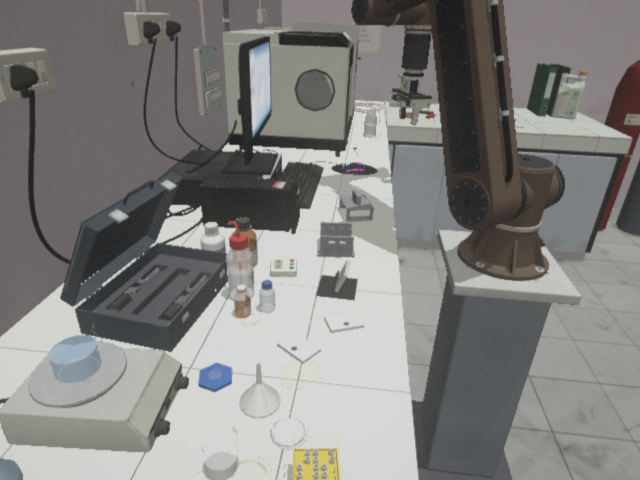

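The scene view shows the cover at about (443,238), rack (367,270), stand and plate (315,313), timer (289,280) and bottles (205,295) and (229,298). The side view has the cover at (356,206), rack (336,240) and stand (337,285). Next I'll get coarse positions.

```bash
cat > h.py <<'E'
from station import arm,cams
import cv2,numpy as np
from scipy.spatial.transform import Rotation as Ro
def cam(n,s=None):
    i=cams.camera_info(n);K=np.array(i['camera_matrix'])
    if n!='wrist': return K,np.array(i['R']),np.array(i['t'])
    H=np.array(i['hand_eye']);T=np.eye(4);T[:3,:3]=Ro.from_euler('xyz',s['ee_rot']).as_matrix();T[:3,3]=s['eef_pos']
    W=np.linalg.inv(T@H);return K,W[:3,:3],W[:3,3]
def onz(c,p,z):
    K,R,t=c;d=R.T@np.linalg.solve(K,[p[0],p[1],1]);C=-R.T@t;return C+d*(z-C[2])/d[2]
def proj(c,X):
    K,R,t=c;v=(R@np.atleast_2d(X).T).T+t;v=v@K.T;return v[:,:2]/v[:,2:]
E
python3 - <<'E'
from h import *
for n,P in(('scene',dict(cover=(443,243,.03),rack=(367,275,.03),stand=(314,318,0),timer=(289,280,.015),b1=(205,310,0),b2=(229,313,0))),('side',dict(cover=(356,210,.03),rack=(336,240,.03),stand=(338,287,0),timer=(284,267,.02),b1=(242,315,0),b2=(267,310,0)))):
    for k,v in P.items(): print(n,k,onz(cam(n),v[:2],v[2]).round(3))
E
```

```text
scene cover [ 0.4   -0.208  0.03 ]
scene rack [0.438 0.047 0.03 ]
scene stand [0.436 0.217 0.   ]
scene timer [0.566 0.171 0.015]
scene b1 [0.622 0.361 0.   ]
scene b2 [0.577 0.332 0.   ]
side cover [ 0.407 -0.192  0.03 ]
side rack [0.453 0.028 0.03 ]
side stand [0.432 0.215 0.   ]
side timer [0.571 0.177 0.02 ]
side b1 [0.629 0.357 0.   ]
side b2 [0.58  0.331 0.   ]
```

```bash
R='' ; python3 -m handwheel '[[[-0.46,0.49,0,0,0,0,0],[-0.92,0.98,0,0,0,0,0],[-0.92,0.98,0,0,0,0,0]]]'; python3 -m handwheel '[[[-0.46,0.49,0,0,0,0,0],[-0.92,0.98,0,0,0,0,0],[-0.92,0.98,0,0,0,0,0]]]';python3 -m handwheel '[[[-0.46,0.49,0,0,0,0,0],[-0.92,0.98,0,0,0,0,0],[-0.92,0.98,0,0,0,0,0]]]';python3 -m handwheel '[[[-0.46,0.49,0,0,0,0,0],[-0.92,0.98,0,0,0,0,0],[-0.92,0.98,0,0,0,0,0]]]'; python3 -m handwheel '[[[0,0,0,0,0,-0.33,0],[0,0,0,0,0,-0.67,0],[0,0,0,0,0,-1,0]]]';python3 -m handwheel '[[[0,0,0,0,0,-0.33,0],[0,0,0,0,0,-0.67,0],[0,0,0,0,0,-1,0]]]';python3 -m handwheel '[[[0,0,0,0,0,-0.2,0],[0,0,0,0,0,-0.41,0],[0,0,0,0,0,-0.41,0],[0,0,0,0,0,-0.41,0]]]'
python3 - <<'E'
from h import *
s=arm.get_state();print(s['t'],s['eef_pos'],s['ee_rot'])
cv2.imwrite('pics/w1.png',cams.grab_frame('wrist'));np.save('w1',np.r_[s['eef_pos'],s['ee_rot']])
E
```

```text
t: 0.52
eef_pos: [0.2836, -0.5279, 0.2019]
ee_rot: [-3.142, 0.001, -2.772]
force: [-0.2, -0.1, 1.4]
width: 0.0879
gripper_force: 0.0
t: 0.9
eef_pos: [0.3242, -0.429, 0.2018]
ee_rot: [-3.141, 0.001, -2.772]
force: [0.5, -1.1, 0.9]
width: 0.0873
gripper_force: 0.0
t: 1.27
eef_pos: [0.3649, -0.3298, 0.2017]
ee_rot: [-3.141, 0.001, -2.771]
force: [-0.6, 0.0, 1.4]
width: 0.0874
gripper_force: 0.0
t: 1.65
eef_pos: [0.4057, -0.2306, 0.2015]
ee_rot: [-3.141, 0.0, -2.772]
force: [-0.4, 0.8, 1.2]
width: 0.0879
gripper_force: 0.0
t: 2.02
eef_pos: [0.4042, -0.2333, 0.2012]
ee_rot: [3.141, -0.001, -2.271]
force: [0.1, 0.0, 1.0]
width: 0.0878
gripper_force: 0.0
t: 2.4
eef_pos: [0.4041, -0.2335, 0.2012]
ee_rot: [3.141, -0.0, -1.771]
force: [-0.2, 0.2, -0.4]
width: 0.0877
gripper_force: 0.0
t: 2.9
eef_pos: [0.4042, -0.2326, 0.2013]
ee_rot: [3.141, -0.0, -1.573]
force: [0.0, -0.3, -0.3]
width: 0.0876
gripper_force: 0.0
2.9 [ 0.4042108  -0.2326093   0.20125997] [ 3.14121402e+00 -7.87811069e-05 -1.57314865e+00]
```

View pics/w1.png

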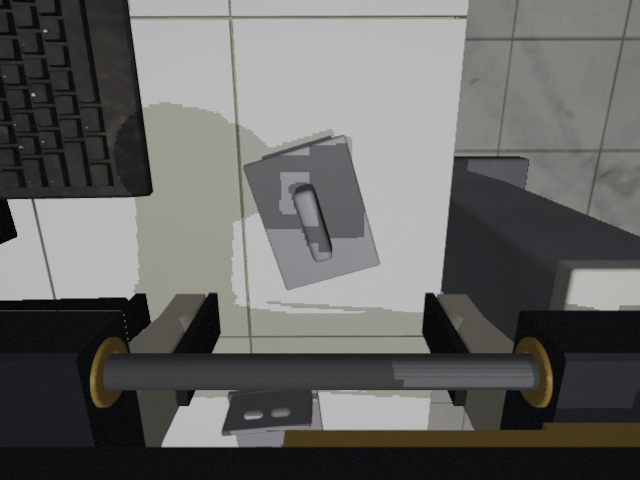

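Wrist view: cover panel corners at (245,166), (345,136), (380,264), (287,290); rib top from (305,188) to (322,255). The rack is just in view at the bottom.

```bash
python3 -m handwheel '[[[-0.49,-0.15,0,0,0,0,0],[-0.98,-0.3,0,0,0,0,0]]]' >/dev/null; python3 -m handwheel '[[[-0.49,-0.15,0,0,0,0,0],[-0.98,-0.3,0,0,0,0,0]]]'>/dev/null; python3 -m handwheel '[[[-0.45,0,0,0,0,0,0],[-0.9,0,0,0,0,0,0],[-0.9,0,0,0,0,0,0],[-0.9,0,0,0,0,0,0]]]'
python3 - <<'E'
from h import *
s=arm.get_state();print(s['t'],s['eef_pos'],s['ee_rot'])
cv2.imwrite('pics/w2.png',cams.grab_frame('wrist'));np.save('w2',np.r_[s['eef_pos'],s['ee_rot']])
E
python3 -m handwheel '[[[-0.49,0,0,0,0,0,0],[-0.98,0,0,0,0,0,0]]]' >/dev/null; python3 -m handwheel '[[[-0.6,0,0,0,0,0,0],[-1,0,0,0,0,0,0],[-1,0,0,0,0,0,0],[-1,0,0,0,0,0,0]]]'
python3 - <<'E'
from h import *
s=arm.get_state();print(s['t'],s['eef_pos'],s['ee_rot'])
cv2.imwrite('pics/w3.png',cams.grab_frame('wrist'));np.save('w3',np.r_[s['eef_pos'],s['ee_rot']])
a=np.load('w1.npy');c=cam('wrist',dict(eef_pos=a[:3],ee_rot=a[3:]))
C=np.array([onz(c,p,.045) for p in((245,166),(345,136),(380,264),(287,290))]);r=[onz(c,p,.077) for p in((305,188),(322,255))]
print(C.round(3),C.mean(0),'rib',np.array(r).round(3),np.mean(r,0))
for d in(C[2]-C[1],C[3]-C[0],r[1]-r[0]):print(np.linalg.norm(d),np.degrees(np.arctan2(d[1],d[0])))
d=C[0]-C[1];print(np.linalg.norm(d),np.degrees(np.arctan2(d[1],d[0])))
E
```

```text
t: 3.95
eef_pos: [0.4522, -0.003, 0.2014]
ee_rot: [3.141, -0.0, -1.57]
force: [-0.0, -0.3, -1.6]
width: 0.0876
gripper_force: 0.0
3.95 [ 0.45216126 -0.0030432   0.20136005] [ 3.14148729e+00 -1.43542995e-04 -1.56980199e+00]
t: 4.75
eef_pos: [0.452, 0.1547, 0.2012]
ee_rot: [3.141, -0.0, -1.571]
force: [-0.4, -0.6, -0.4]
width: 0.0871
gripper_force: 0.0
4.75 [0.4520495  0.15465645 0.20120039] [ 3.14118154e+00 -3.88856551e-04 -1.57063252e+00]
[[ 0.466 -0.271  0.045]
 [ 0.385 -0.294  0.045]
 [ 0.352 -0.184  0.045]
 [ 0.435 -0.159  0.045]] [ 0.40948246 -0.2270692   0.045     ] rib [[ 0.416 -0.259  0.077]
 [ 0.403 -0.204  0.077]] [ 0.40973086 -0.23149352  0.077     ]
0.11521175282367609 106.47992727331201
0.11607895443281913 105.62629597762967
0.0555309552475212 103.24786519836404
0.0851865684916962 16.133929146364505
```

View pics/w2.png

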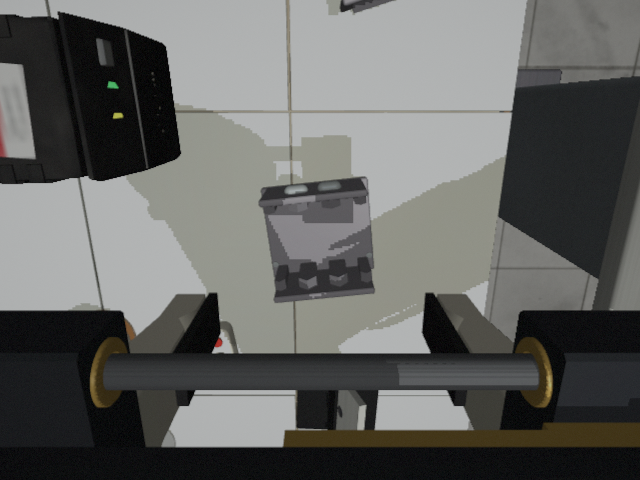

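View pics/w3.png

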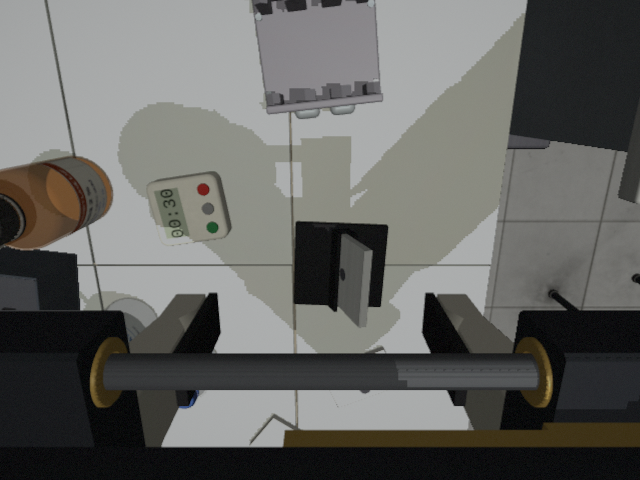

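w2: rack with its walls at rows ~185 and ~295 (corners (262,190), (367,178), (374,292), (276,300)). w3: stand foot (295,222)-(387,306), plate top edge from (371,250) to (366,325). I'll make one enlarged montage for precise corners.

```bash
python3 - <<'E'
import cv2,numpy as np
a=cv2.imread('pics/w2.png')[172:308,252:388];b=cv2.imread('pics/w3.png')[208:344,280:416]
m=np.hstack([cv2.resize(cv2.convertScaleAbs(i,alpha=1.4,beta=20),(400,400),interpolation=cv2.INTER_CUBIC) for i in(a,b)])
for x in range(0,800,50): cv2.putText(m,str(x),(x,8),0,.3,(0,0,255));cv2.line(m,(x,0),(x,399),(0,160,0),1) if x%100==0 else 0
for y in range(0,400,100): cv2.line(m,(0,y),(799,y),(0,160,0),1)
cv2.imwrite('pics/m1.png',m)
E
```

```text
(no output)
```

View pics/m1.png

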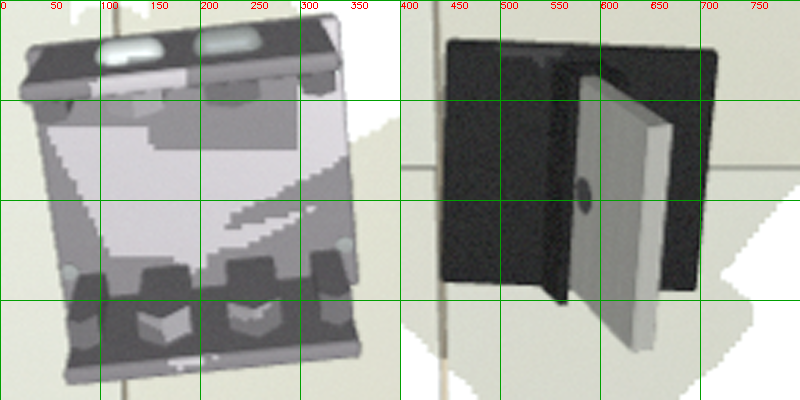

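```bash
cat >> h.py <<'E'
from scipy.optimize import least_squares
def wc(f): a=np.load(f+'.npy');return cam('wrist',dict(eef_pos=a[:3],ee_rot=a[3:]))
def fit(c,M,P,x0,tilt=0,zfix=None):
    M=np.array(M,float);P=np.array(P,float)
    def T(v): return Ro.from_euler('z',v[2]).apply(Ro.from_euler('y',tilt).apply(M))+[v[0],v[1],v[3] if zfix is None else zfix]
    r=least_squares(lambda v:(proj(c,T(v))-P).ravel(),x0)
    return r.x,r.fun.reshape(-1,2)
E
python3 - <<'E'
from h import *
k=.34
L=lambda P:np.array(P)*k+[252,172];Rr=lambda P:(np.array(P)-[400,0])*k+[280,208]
w2,w3=wc('w2'),wc('w3')
x=.044;z=.062
M=[(x,-.046,z),(-x,-.046,z),(x,-.04,z),(-x,-.04,z),(x,.04,z),(-x,.04,z),(x,.046,z),(-x,.046,z)]
P=L([(22,86),(337,55),(24,98),(338,68),(66,370),(358,343),(68,383),(360,356)])
for zf,x0 in((0,[.44,.04,0]),(None,[.44,.04,0,0])):
    v,f=fit(w2,M,P,x0,zfix=zf);print('rack',v.round(4),abs(f).max().round(2))
M=[(.045,-.044,.006),(-.045,-.044,.006),(-.045,.044,.006),(.045,.044,.006)]
v,f=fit(w3,M,Rr([(447,40),(717,50),(696,290),(441,281)]),[.43,.21,0],zfix=0);print('stand',v.round(4),f.round(1).tolist())
M=[(.004,-.0365,.05),(-.004,-.0365,.05),(-.004,.0365,.05),(.004,.0365,.05),(.004,-.0365,.01),(.004,.0365,.01)]
P=Rr([(647,127),(671,123),(655,349),(635,351),(583,76),(568,295)])
for zf,x0 in((.008,[.43,.21,0]),(None,[.43,.21,0,.01])):
    v,f=fit(w3,M,P,x0,tilt=-.4,zfix=zf);print('plate',v.round(4),f.round(1).tolist())
E
```

```text
rack [0.4539 0.0251 0.1032] 2.13
rack [ 0.4539  0.0262  0.1032 -0.0036] 2.48
stand [ 0.4335  0.2201 -0.0395] [[-1.0, -0.5], [1.1, -0.4], [0.5, 0.6], [-0.6, 0.6]]
plate [ 0.4327  0.2227 -0.0368] [[-0.3, -0.4], [-0.2, 0.1], [-0.7, -1.4], [-1.7, -0.6], [1.0, 3.2], [2.2, -1.1]]
plate [ 0.4338  0.2181 -0.0348  0.0188] [[-0.2, -1.4], [0.2, -1.0], [-0.4, 0.0], [-1.6, 0.9], [0.4, 1.9], [1.7, -0.3]]
```

```bash
python3 - <<'E'
from h import *
o=[]
M=np.array([(.004,-.0365,.05),(-.004,-.0365,.05),(-.004,.0365,.05),(.004,.0365,.05)])
for n,x0,y0 in(('side',305,245),('scene',275,280)):
    I=cv2.resize(cv2.imread(f'pics/{n}0.png')[y0:y0+67,x0:x0+67],(400,400),interpolation=cv2.INTER_CUBIC)
    F=[(.045,-.044,.006),(-.045,-.044,.006),(-.045,.044,.006),(.045,.044,.006)]
    W=Ro.from_euler('z',-.0395).apply(F)+[.4335,.2201,0]
    draw=lambda W,col:cv2.polylines(I,[((proj(cam(n),W)-[x0,y0]+.5)*400/67).astype(int)],True,col,1)
    draw(W,(255,0,255))
    for v,col in(([.4327,.2227,.008],(0,0,255)),([.4338,.2181,.0188],(0,255,0))):
        draw(Ro.from_euler('z',-.037).apply(Ro.from_euler('y',-.4).apply(M))+v,col)
    o.append(I)
cv2.imwrite('pics/m2.png',np.hstack(o))
E
```

```text
(no output)
```

View pics/m2.png

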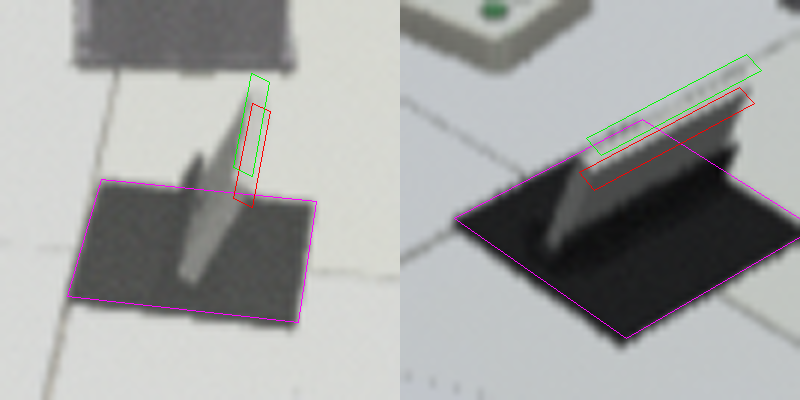

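The true plate height lies between the two overlays (origin z about 0.0125, x about +1 to 2 mm). The stand overlay fits well. Rotating to the plate's lean and approaching.

```bash
cat >> h.py <<'E'
DOWN=np.array([[0,-1,0],[-1,0,0],[0,0,-1]]).T  # columns: tool x,y,z in world (yaw -pi/2)
DOWN=np.column_stack([[0,-1,0],[-1,0,0],[0,0,-1]])
def delta(p,yaw,tilt=0):
    s=arm.get_state();R=Ro.from_euler('xyz',s['ee_rot']).as_matrix()
    G=Ro.from_euler('z',yaw).as_matrix()@Ro.from_euler('y',tilt).as_matrix()@DOWN
    print('t',s['t'],'shift',(R.T@(np.array(p)-s['eef_pos'])/.08).round(3),'rot',(Ro.from_matrix(R.T@G).as_rotvec()/.5).round(3),'F',np.round(s['force'],1),'w',round(s['width'],4))
E
python3 -m handwheel '[[[-0.27,0.2,0.2,0.27,0,0.02,140],[-0.55,0.4,0.4,0.53,0,0.05,140],[-0.82,0.62,0.6,0.8,0,0.074,140],[-0.82,0.62,0.6,0.8,0,0.074,140]]]' 20
python3 -c "
from h import *
delta([.4027,.22,.088],-.037,-.4);delta([.426,.22,.033],-.037,-.4)"
```

```text
t: 5.3
eef_pos: [0.4017, 0.2206, 0.1531]
ee_rot: [-2.739, 0.009, -1.606]
force: [1.0, 0.6, 1.5]
width: 0.0531
gripper_force: 0.0
t 5.3 shift [0.014 0.307 0.753] rot [-0.005  0.017 -0.003] F [1.  0.6 1.5] w 0.0531
t 5.3 shift [0.009 0.308 1.5  ] rot [-0.005  0.017 -0.003] F [1.  0.6 1.5] w 0.0531
```

```bash
python3 -m handwheel '[[[0.01,0.31,0.4,0,0.017,0,140],[0.01,0.31,0.75,0,0.017,0,140]]]' ; python3 -m handwheel '[[[0,0,0.25,0,0,0,140],[0,0,0.5,0,0,0,140],[0,0,0.75,0,0,0,140],[0,0,0.75,0,0,0,140]]]'
python3 -c "
from h import *
delta([.426,.22,.033],-.037,-.4)
cv2.imwrite('pics/s1.png',cv2.resize(cams.grab_frame('side')[200:320,260:420],(640,480),interpolation=2))"
```

```text
t: 5.55
eef_pos: [0.4128, 0.2329, 0.1104]
ee_rot: [-2.774, -0.012, -1.613]
force: [0.7, 0.7, 0.4]
width: 0.0404
gripper_force: 0.0
t: 6.05
eef_pos: [0.4429, 0.2372, 0.0693]
ee_rot: [-2.803, -0.027, -1.622]
force: [-0.0, 0.0, 0.8]
width: 0.0396
gripper_force: 0.0
t 6.05 shift [0.213 0.342 0.367] rot [ 0.122 -0.061 -0.006] F [-0.   0.   0.8] w 0.0396
```

View pics/s1.png

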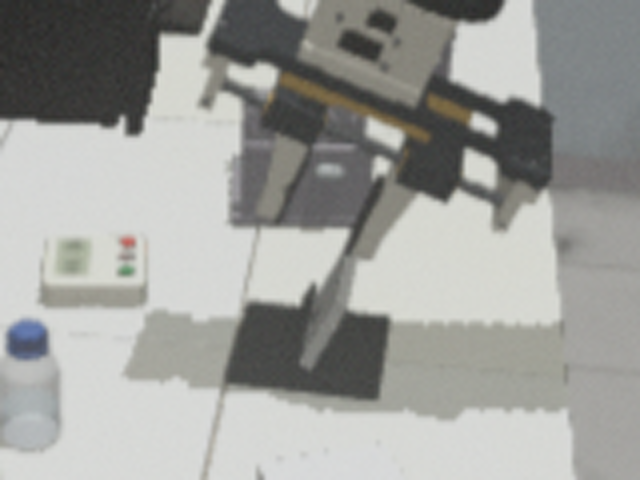

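The fingers straddle above the plate top, but the arm drifted off the commanded pose (tilt 0.34, x +17 mm, y +17 mm), so I suspect a joint limit.

```bash
python3 -c "
from h import *
s=arm.get_state();print(np.round(s['q'],3),s['eef_pos'],s['ee_rot'])"
```

```text
[ 1.043  0.071 -1.016  0.762 -0.461 -1.773] [0.44269983 0.23736613 0.06977641] [-2.80217288 -0.02667558 -1.6212623 ]
```

```bash
cat >> h.py <<'E'
def delta(p,yaw,tilt=0,al=0):
    s=arm.get_state();R=Ro.from_euler('xyz',s['ee_rot']).as_matrix()
    G=Ro.from_euler('z',yaw).as_matrix()@Ro.from_euler('y',tilt).as_matrix()@DOWN@Ro.from_euler('y',al).as_matrix()
    print('t',s['t'],'q',np.round(s['q'],2),'shift',(R.T@(np.array(p)-s['eef_pos'])/.08).round(3),'rot',(Ro.from_matrix(R.T@G).as_rotvec()/.5).round(3),'F',np.round(s['force'],1),'w',round(s['width'],4),s['gripper_force'])
E
python3 -m handwheel '[[[0,-0.1,-0.5,0,0,0,140],[0,-0.1,-0.7,0,0,0,140]]]'
python3 -c "
from h import *
delta([.4027,.22,.1],-.037,-.4,.4)"; python3 -m handwheel '[[[0,0,0,0,0.25,0,140],[0,0,0,0,0.5,0,140],[0,0,0,0,0.8,0,140],[0,0,0,0,0.8,0,140]]]'
python3 -c "
from h import *
delta([.4027,.22,.1],-.037,-.4,.4)"
```

```text
t: 6.35
eef_pos: [0.4311, 0.2415, 0.1277]
ee_rot: [-2.801, -0.022, -1.619]
force: [-0.4, 0.6, -0.8]
width: 0.0395
gripper_force: 0.0
t 6.35 q [ 1.14 -0.03 -0.9   0.55 -0.66 -1.62] shift [0.278 0.44  0.219] rot [0.119 0.75  0.019] F [-0.4  0.6 -0.8] w 0.0395 0.0
t: 6.85
eef_pos: [0.4312, 0.2427, 0.1246]
ee_rot: [-2.772, -0.405, -1.759]
force: [-0.2, 0.3, -1.4]
width: 0.0395
gripper_force: 0.0
t 6.85 q [ 1.25  0.24 -0.68  0.48 -1.06 -1.69] shift [0.196 0.428 0.283] rot [ 0.112 -0.061  0.05 ] F [-0.2  0.3 -1.4] w 0.0395 0.0
```

```bash
python3 -m handwheel '[[[0.1,0.2,0.14,0.11,-0.06,0.05,140],[0.2,0.43,0.28,0.11,-0.06,0.05,140],[0.2,0.43,0.28,0.11,-0.06,0.05,140]]]'
python3 -c "
from h import *
delta([.4027,.22,.088],-.037,-.4,.4);delta([.426,.22,.033],-.037,-.4,.4)"
```

```text
t: 7.22
eef_pos: [0.4016, 0.2162, 0.1012]
ee_rot: [-2.713, -0.364, -1.772]
force: [0.4, 0.4, 0.3]
width: 0.0398
gripper_force: 0.0
t 7.225 q [ 1.32  0.18 -0.86  0.55 -0.96 -1.87] shift [-0.105  0.053  0.126] rot [ 0.003  0.005 -0.004] F [0.4 0.4 0.3] w 0.0398 0.0
t 7.225 q [ 1.32  0.18 -0.86  0.55 -0.96 -1.87] shift [-0.404  0.052  0.81 ] rot [ 0.003  0.005 -0.004] F [0.4 0.4 0.3] w 0.0398 0.0
```

```bash
python3 -m handwheel '[[[-0.1,0.05,0.13,0,0,0,140],[-0.2,0.05,0.35,0,0,0,140],[-0.3,0.05,0.58,0,0,0,140],[-0.4,0.05,0.8,0,0,0,140],[-0.4,0.05,0.8,0,0,0,140]]]'
python3 -c "
from h import *
delta([.426,.22,.033],-.037,-.4,.4)
cv2.imwrite('pics/s2.png',cv2.resize(cams.grab_frame('side')[220:310,280:400],(800,600),interpolation=2))"
```

```text
t: 7.85
eef_pos: [0.4272, 0.2213, 0.0326]
ee_rot: [-2.713, -0.366, -1.773]
force: [-0.2, 0.5, -0.4]
width: 0.0397
gripper_force: 0.0
t 7.85 q [ 1.23  0.31 -0.92  0.71 -0.78 -1.98] shift [ 0.019  0.011 -0.003] rot [ 0.004  0.    -0.005] F [-0.2  0.5 -0.4] w 0.0397 0.0
```

View pics/s2.png

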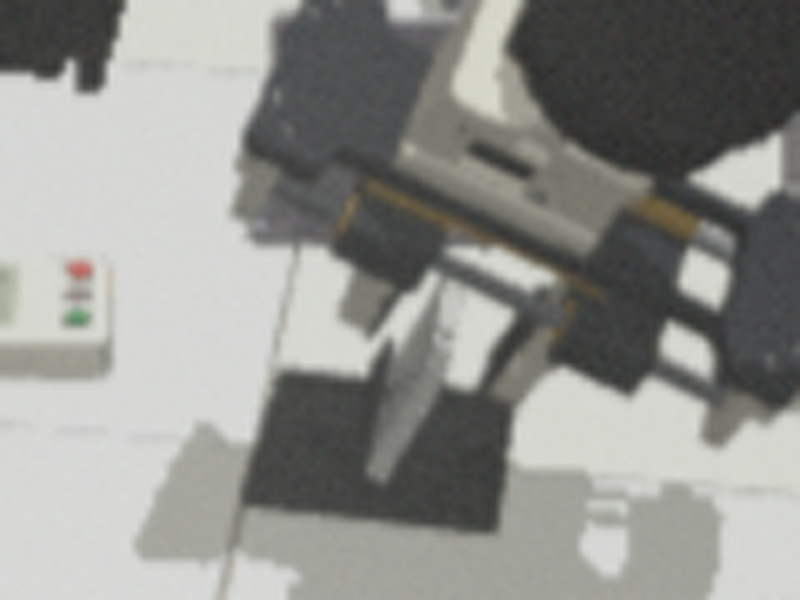

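The plate sits between the fingers and roughly parallel to them (left finger tip (365,330), right (505,390), plate top (450,290)). Closing.

```bash
python3 -m handwheel '[[[0,0,0,0,0,0,255],[0,0,0,0,0,0,255],[0,0,0,0,0,0,255],[0,0,0,0,0,0,255],[0,0,0,0,0,0,255]]]' 25; python3 -m handwheel '[[[0,0,0,0,0,0,255],[0,0,0,0,0,0,255]]]' 25
```

```text
t: 8.52
eef_pos: [0.4268, 0.2222, 0.0339]
ee_rot: [-2.712, -0.363, -1.772]
force: [-2.6, 1.1, 4.0]
width: 0.0075
gripper_force: 25.0
t: 8.78
eef_pos: [0.4269, 0.2222, 0.0339]
ee_rot: [-2.712, -0.364, -1.772]
force: [-4.0, 1.1, 5.8]
width: 0.0075
gripper_force: 25.0
```

Plate gripped (width 7.5 mm). Drawing it out along its own z, then up.

```bash
cat >> h.py <<'E'
def rack_goal(h,dx=0,dy=0,rx=.4539,ry=.0255,ryaw=.103):
    "tool pose so that plate origin is h above slot floor"
    G=np.load('g.npy');t0,R0=G[:3],Ro.from_euler('xyz',G[3:]).as_matrix()
    Rp=(Ro.from_euler('z',-.037)*Ro.from_euler('y',-.4)).as_matrix();op=np.array([.4345,.220,.0125])
    Rt=Ro.from_euler('z',ryaw).as_matrix();ot=np.array([rx,ry,.008+h])+Rt@[dx,dy,0]
    Q=Rt@Rp.T@R0;p=ot+Rt@Rp.T@(t0-op)
    s=arm.get_state();R=Ro.from_euler('xyz',s['ee_rot']).as_matrix()
    print('t',s['t'],'q',np.round(s['q'],2),'goal',p.round(4),'at',np.round(s['eef_pos'],4),'shift',(R.T@(p-s['eef_pos'])/.08).round(3),'rot',(Ro.from_matrix(R.T@Q).as_rotvec()/.5).round(3),'upz',(R.T@[0,0,1]).round(3),'F',np.round(s['force'],1),'w',round(s['width'],4))
E
python3 -c "
from h import *
s=arm.get_state();np.save('g',np.r_[s['eef_pos'],s['ee_rot']])"
python3 -m handwheel '[[[0.06,0,-0.14,0,0,0,255],[0.11,0,-0.27,0,0,0,255],[0.17,0,-0.4,0,0,0,255],[0.22,0,-0.53,0,0,0,255]]]'; python3 -c "
from h import *
rack_goal(.09)"
```

```text
t: 9.28
eef_pos: [0.4086, 0.2229, 0.0768]
ee_rot: [-2.712, -0.363, -1.772]
force: [0.1, 0.1, -0.9]
width: 0.0081
gripper_force: 24.9
t 9.275 q [ 1.3   0.23 -0.87  0.59 -0.9  -1.9 ] goal [0.455  0.0275 0.1207] at [0.4086 0.2229 0.0768] shift [ 2.323 -0.838  0.71 ] rot [-0.629 -0.053 -0.564] upz [ 0.355 -0.389 -0.85 ] F [ 0.1  0.1 -0.9] w 0.0081
```

```bash
python3 -m handwheel '[[[0.18,-0.19,-0.43,0,0,0,255],[0.36,-0.39,-0.85,0,0,0,255],[0.36,-0.39,-0.85,-0.25,-0.02,-0.22,255],[0.36,-0.39,-0.85,-0.5,-0.04,-0.44,255],[0.36,-0.39,-0.85,-0.629,-0.053,-0.564,255]]]'; python3 -c "
from h import *
rack_goal(.09)"
```

```text
t: 9.9
eef_pos: [0.4089, 0.2234, 0.157]
ee_rot: [3.138, -0.395, -1.468]
force: [-0.5, -0.2, -0.8]
width: 0.0076
gripper_force: 24.9
t 9.9 q [ 1.11  0.21 -0.46  0.21 -1.24 -1.12] goal [0.455  0.0275 0.1207] at [0.4089 0.2234 0.157 ] shift [ 2.127 -0.327  1.378] rot [0.006 0.005 0.005] upz [ 0.385  0.003 -0.923] F [-0.5 -0.2 -0.8] w 0.0076
```

```bash
python3 -m handwheel '[[[0.48,-0.08,0.2,0,0,0,255],[0.95,-0.16,0.4,0,0,0,255]]]' >/dev/null; python3 -m handwheel '[[[0.48,-0.08,0.2,0,0,0,255],[0.95,-0.16,0.4,0,0,0,255],[0.95,-0.16,0.4,0,0,0,255],[0.95,-0.16,0.4,0,0,0,255]]]'; python3 -c "
from h import *
rack_goal(.09)
s=arm.get_state();np.save('w4',np.r_[s['eef_pos'],s['ee_rot']])
for n in('wrist','side','scene'): cv2.imwrite(f'pics/{n}4.png',cams.grab_frame(n))
"
```

```text
t: 10.65
eef_pos: [0.4508, 0.0612, 0.1565]
ee_rot: [-3.141, -0.398, -1.471]
force: [0.5, -0.4, -1.7]
width: 0.0077
gripper_force: 24.9
t 10.65 q [ 0.85  0.11 -0.63  0.32 -1.13 -0.93] goal [0.455  0.0275 0.1207] at [0.4508 0.0612 0.1565] shift [ 0.218 -0.01   0.576] rot [ 0.    -0.    -0.001] upz [ 0.387 -0.001 -0.922] F [ 0.5 -0.4 -1.7] w 0.0077
```

```bash
python3 -m handwheel '[[[0.11,0,0.3,0,0,0,255],[0.22,-0.01,0.57,0,0,0,255],[0.22,-0.01,0.57,0,0,0,255]]]'>/dev/null;  python3 -m handwheel '[[[-0.07,0,0.17,0,0,0,255],[-0.14,0,0.34,0,0,0,255],[-0.14,0,0.34,0,0,0,255],[-0.14,0,0.34,0,0,0,255]]]'; python3 - <<'E'
from h import *
rack_goal(.06)
o=[]
yaw=.103;Rz=Ro.from_euler('z',yaw)
x=.044;z=.062
Wl=[[(sx*x,y,z) for sx,y in((1,s*.046),(-1,s*.046),(-1,s*.04),(1,s*.04))] for s in(1,-1)]
pl=[(sx*.004,sy*.0365,zz) for sx,sy,zz in((1,1,0),(1,-1,0),(1,-1,.05),(1,1,.05))]
pm=[(-a,b,c) for a,b,c in pl]
for n,hw in(('side',50),('scene',50)):
    c=cam(n);u=proj(c,[.4539,.0255,.075])[0];x0,y0=(u-hw/1).astype(int)
    I=cv2.resize(cams.grab_frame(n)[y0:y0+100,x0:x0+100],(400,400),interpolation=2)
    dr=lambda W,col:cv2.polylines(I,[((proj(c,W)-[x0,y0]+.5)*4).round().astype(int)],True,col,1)
    for w in Wl: dr(Rz.apply(w)+[.4539,.0255,0],(0,255,0))
    for w,col in((pl,(0,0,255)),(pm,(0,128,255))): dr(Rz.apply(w)+[.4539,.0255,.068],col)
    o.append(I)
cv2.imwrite('pics/m4.png',np.hstack(o))
E
```

```text
t: 11.68
eef_pos: [0.4557, 0.0279, 0.0922]
ee_rot: [-3.141, -0.398, -1.47]
force: [0.4, 0.9, -1.1]
width: 0.0075
gripper_force: 24.9
t 11.675 q [ 0.78  0.18 -0.75  0.38 -0.94 -0.95] goal [0.455  0.0275 0.0907] at [0.4557 0.0279 0.0922] shift [-0.003  0.009  0.019] rot [-0.002 -0.001  0.001] upz [ 0.388 -0.001 -0.922] F [ 0.4  0.9 -1.1] w 0.0075
```

View pics/m4.png

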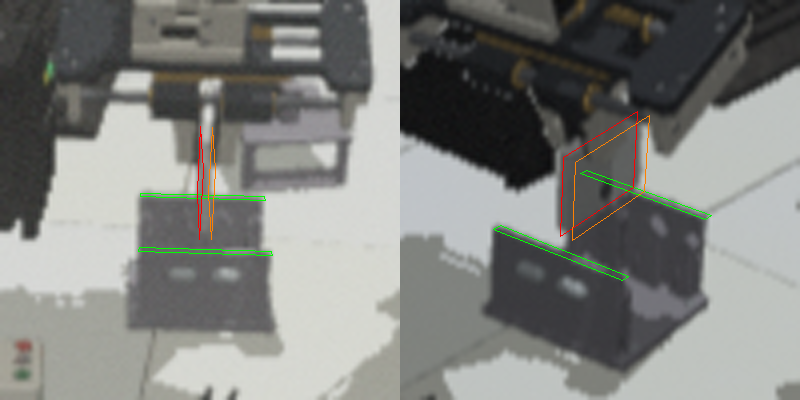

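The rack overlay fits. The held plate appears about 2 mm off toward +x/+y, which agrees with its mid-plane having to contain the TCP. I'll correct by 2 mm and lower in stages.

```bash
python3 -m handwheel '[[[0.01,0.025,0.004,0,0,0,255],[-0.04,0.025,0.12,0,0,0,255],[-0.09,0.025,0.24,0,0,0,255],[-0.14,0.025,0.35,0,0,0,255],[-0.14,0.025,0.35,0,0,0,255]]]'; python3 -c "
from h import *
rack_goal(.03)"
```

```text
t: 12.4
eef_pos: [0.453, 0.0261, 0.0605]
ee_rot: [3.14, -0.399, -1.47]
force: [1.3, 0.1, -1.8]
width: 0.0075
gripper_force: 24.9
t 12.4 q [ 0.77  0.22 -0.8   0.41 -0.86 -0.99] goal [0.455  0.0275 0.0607] at [0.453  0.0261 0.0605] shift [-0.013 -0.027 -0.009] rot [ 0.003 -0.003  0.001] upz [ 0.389  0.001 -0.921] F [ 1.3  0.1 -1.8] w 0.0075
```

```bash
python3 -m handwheel '[[[-0.04,0.0,0.1,0,0,0,255],[-0.08,0,0.2,0,0,0,255],[-0.12,0,0.29,0,0,0,255],[-0.12,0,0.29,0,0,0,255]]]'; python3 -m handwheel '[[[-0.008,0.0,0.02,0,0,0,255],[-0.016,0,0.038,0,0,0,255],[-0.016,0,0.038,0,0,0,255]]]'; python3 -m handwheel '[[[-0.005,0.0,0.012,0,0,0,255],[-0.01,0,0.024,0,0,0,255],[-0.01,0,0.024,0,0,0,255]]]'; python3 -c "
from h import *
rack_goal(0)"
```

```text
t: 12.9
eef_pos: [0.4529, 0.0259, 0.0356]
ee_rot: [3.141, -0.399, -1.47]
force: [1.3, -0.0, -2.0]
width: 0.0073
gripper_force: 24.9
t: 13.28
eef_pos: [0.4532, 0.0262, 0.0329]
ee_rot: [-3.141, -0.398, -1.471]
force: [1.2, 0.7, 0.2]
width: 0.0077
gripper_force: 24.9
t: 13.65
eef_pos: [0.4532, 0.0261, 0.0308]
ee_rot: [-3.141, -0.398, -1.471]
force: [0.7, -0.1, -1.0]
width: 0.0074
gripper_force: 24.9
t 13.65 q [ 0.77  0.27 -0.84  0.45 -0.77 -1.04] goal [0.455  0.0275 0.0307] at [0.4532 0.0261 0.0308] shift [-0.014 -0.024 -0.005] rot [ 0.001 -0.002 -0.   ] upz [ 0.388 -0.    -0.922] F [ 0.7 -0.1 -1. ] w 0.0074
```

```bash
python3 -m handwheel '[[[-0.005,0.0,0.012,0,0,0,255],[-0.01,0,0.024,0,0,0,255],[-0.01,0,0.024,0,0,0,255]]]' | grep -E "eef|force"; python3 -m handwheel '[[[-0.005,0.0,0.012,0,0,0,255],[-0.01,0,0.024,0,0,0,255],[-0.01,0,0.024,0,0,0,255]]]' | grep -E "eef|force"
```

```text
eef_pos: [0.4534, 0.0261, 0.0291]
force: [0.9, 0.6, 4.4]
gripper_force: 24.9
eef_pos: [0.4547, 0.0263, 0.0289]
force: [-2.6, 0.8, 26.0]
gripper_force: 25.4
```

Contact with the floor at TCP z of about 0.029 (26 N), so the plate is down. Relax, open, and withdraw straight up.

```bash
python3 -m handwheel '[[[0.01,0.0,-0.024,0,0,0,255],[0.01,0,-0.024,0,0,0,160],[0.01,0,-0.024,0,0,0,160],[0.01,0,-0.024,0,0,0,160],[0.01,0,-0.024,0,0,0,160]]]'; python3 -m handwheel '[[[0,0.0,0,0,0,0,160],[0,0,0,0,0,0,160],[0.1,0,-0.23,0,0,0,160],[0.24,0,-0.58,0,0,0,160],[0.38,0,-0.92,0,0,0,160]]]'; python3 -m handwheel '[[[0.19,0.0,-0.46,0,0,0,100],[0.38,0,-0.92,0,0,0,100],[0.38,0,-0.92,0,0,0,100]]]'
```

```text
t: 15.02
eef_pos: [0.4531, 0.0261, 0.0286]
ee_rot: [3.141, -0.398, -1.471]
force: [-0.5, -0.5, -0.5]
width: 0.0322
gripper_force: 0.0
t: 15.65
eef_pos: [0.4529, 0.0267, 0.1092]
ee_rot: [3.141, -0.398, -1.47]
force: [0.2, -0.5, -0.5]
width: 0.0327
gripper_force: 0.0
t: 16.02
eef_pos: [0.4545, 0.0284, 0.1905]
ee_rot: [-3.136, -0.395, -1.472]
force: [0.3, 0.4, -0.7]
width: 0.0523
gripper_force: 0.0
```

Plate released. I'll straighten the tool and go to where the wrist camera is directly over the cover, then refine its pose numerically by edges.

```bash
python3 -m handwheel '[[[0,0,0,0,-0.25,0,0],[0,0,0,0,-0.5,0,0],[0,0,0,0,-0.8,0,0],[0,0,0,0,-0.8,0,0]]]' ; python3 -c "
from h import *
delta([.41,-.145,.2],0)"
```

```text
t: 16.52
eef_pos: [0.4533, 0.0256, 0.1881]
ee_rot: [-3.141, 0.004, -1.476]
force: [-0.6, 0.8, -0.2]
width: 0.0855
gripper_force: 0.0
t 16.525 q [ 0.49 -0.   -0.47 -0.   -1.1  -0.39] shift [ 2.07   0.741 -0.158] rot [-0.002  0.008  0.19 ] F [-0.6  0.8 -0.2] w 0.0855 0.0
```

```bash
python3 -m handwheel '[[[0.49,0.2,-0.08,0,0,0,0],[0.98,0.35,-0.16,0,0,0,0]]]' >/dev/null; python3 -m handwheel '[[[0.5,0.2,0,0,0,0,0],[1,0.38,0,0,0,0,0],[1,0.38,0,0,0,0,0],[1,0.38,0,0,0,0,0]]]'; cat > cov.py <<'E'
from h import *
import sys
def seg(a,b,n=40): return np.linspace(a,b,n)
x,y=.044,.055
L=[seg((x,y,.045),(-x,y,.045)),seg((x,-y,.045),(x,y,.045)),seg((-x,-y,.045),(-x,y,.045)),seg((x,-y,.045),(-x,-y,.045)),
   seg((.008,-.024,.077),(.008,.024,.077),25),seg((-.008,-.024,.077),(-.008,.024,.077),25)]
def run(img,c,use):
    g=cv2.GaussianBlur(cv2.cvtColor(img,6),(0,0),.8);E=cv2.Canny(g,25,60);D=cv2.distanceTransform(255-E,cv2.DIST_L2,5)
    M=np.vstack([L[i] for i in use])
    def f(v):
        P=proj(c,Ro.from_euler('z',v[2]).apply(M)+[v[0],v[1],0]).astype(np.float32)
        return np.minimum(cv2.remap(D,P[None],None,cv2.INTER_LINEAR,borderValue=20)[0],8).astype(float)
    best=min(((f([a,b,w]).mean(),a,b,w) for a in np.arange(.4,.42,.002) for b in np.arange(-.24,-.215,.002) for w in np.arange(.2,.34,.02)))
    r=least_squares(lambda v:f(v*[1,1,1]),best[1:],diff_step=1e-3,loss='soft_l1');print(use,np.round(r.x,4),'mean',f(r.x).mean().round(2),[round(f(r.x)[sum(len(L[j]) for j in use[:k]):][:len(L[i])].mean(),2) for k,i in enumerate(use)])
E
python3 - <<'E'
from cov import *
s=arm.get_state();np.save('w5',np.r_[s['eef_pos'],s['ee_rot']]);I=cams.grab_frame('wrist');cv2.imwrite('pics/w5.png',I)
for n in('w5','w1'):
    im=cv2.imread(f'pics/{n}.png')
    for u in([0,1,2,3],[0,1,2],[0,1,2,3,4,5],[0,1,2,4,5]): print(n,end=' ');run(im,wc(n),u)
E
```

```text
t: 17.27
eef_pos: [0.4106, -0.136, 0.1999]
ee_rot: [3.14, 0.001, -1.471]
force: [0.3, 1.0, 1.2]
width: 0.0878
gripper_force: 0.0
w5 [0, 1, 2, 3] [ 0.4107 -0.228   0.2905] mean 1.47 [np.float64(3.94), np.float64(0.32), np.float64(0.26), np.float64(1.38)]
w5 [0, 1, 2] [ 0.4093 -0.2232  0.2873] mean 0.34 [np.float64(0.31), np.float64(0.42), np.float64(0.29)]
w5 [0, 1, 2, 3, 4, 5] [ 0.4108 -0.2283  0.2838] mean 1.33 [np.float64(4.2), np.float64(0.43), np.float64(0.3), np.float64(1.02), np.float64(0.92), np.float64(0.76)]
w5 [0, 1, 2, 4, 5] [ 0.4095 -0.2233  0.288 ] mean 0.5 [np.float64(0.35), np.float64(0.37), np.float64(0.34), np.float64(0.91), np.float64(0.77)]
w1 [0, 1, 2, 3] [ 0.4098 -0.2255  0.2815] mean 1.39 [np.float64(1.64), np.float64(0.26), np.float64(0.4), np.float64(3.25)]
w1 [0, 1, 2] [ 0.4092 -0.2238  0.2852] mean 0.3 [np.float64(0.31), np.float64(0.21), np.float64(0.38)]
w1 [0, 1, 2, 3, 4, 5] [ 0.4099 -0.2254  0.2829] mean 1.21 [np.float64(1.52), np.float64(0.33), np.float64(0.36), np.float64(3.36), np.float64(0.64), np.float64(0.6)]
w1 [0, 1, 2, 4, 5] [ 0.4094 -0.2237  0.2867] mean 0.4 [np.float64(0.3), np.float64(0.28), np.float64(0.32), np.float64(0.65), np.float64(0.59)]
```

```bash
python3 - <<'E'
import cov
from cov import *
for h in(.056,.057,.058,.059,.060):
    y=h
    cov.L[:4]=[seg((x,y,.045),(-x,y,.045)),seg((x,-y,.045),(x,y,.045)),seg((-x,-y,.045),(-x,y,.045)),seg((x,-y,.045),(-x,-y,.045))]
    for n in('w5','w1'): print(h,n,end=' ');run(cv2.imread(f'pics/{n}.png'),wc(n),[0,1,2,3])
import numpy as np
# gray profile along cover's long axis over the panel, beside the rib
for n in('w5','w1'):
    im=cv2.cvtColor(cv2.imread(f'pics/{n}.png'),6)
    ys=np.arange(-.075,.076,.003);rows=[]
    for xo in(-.03,.03):
        P=proj(wc(n),Ro.from_euler('z',.286).apply(np.c_[xo+0*ys,ys,.045+0*ys])+[.4095,-.2235,0]).astype(np.float32)
        rows.append(cv2.remap(im,P[None],None,1)[0])
    print(n,list(zip((ys*1000).astype(int).tolist(),*[r.tolist() for r in rows])))
E
```

```text
0.056 w5 [0, 1, 2, 3] [ 0.4105 -0.2272  0.2921] mean 1.04 [np.float64(2.33), np.float64(0.35), np.float64(0.29), np.float64(1.21)]
0.056 w1 [0, 1, 2, 3] [ 0.4098 -0.2256  0.2787] mean 1.06 [np.float64(0.78), np.float64(0.34), np.float64(0.49), np.float64(2.63)]
0.057 w5 [0, 1, 2, 3] [ 0.4103 -0.2267  0.2924] mean 0.65 [np.float64(1.25), np.float64(0.36), np.float64(0.29), np.float64(0.71)]
0.057 w1 [0, 1, 2, 3] [ 0.4101 -0.2267  0.2835] mean 0.83 [np.float64(0.92), np.float64(0.31), np.float64(0.39), np.float64(1.7)]
0.058 w5 [0, 1, 2, 3] [ 0.4102 -0.2261  0.2857] mean 0.4 [np.float64(0.31), np.float64(0.43), np.float64(0.31), np.float64(0.56)]
0.058 w1 [0, 1, 2, 3] [ 0.4102 -0.2271  0.284 ] mean 0.45 [np.float64(0.44), np.float64(0.29), np.float64(0.37), np.float64(0.68)]
0.059 w5 [0, 1, 2, 3] [ 0.4104 -0.2268  0.2856] mean 0.37 [np.float64(0.37), np.float64(0.44), np.float64(0.33), np.float64(0.35)]
0.059 w1 [0, 1, 2, 3] [ 0.4103 -0.2272  0.287 ] mean 0.51 [np.float64(0.55), np.float64(0.27), np.float64(0.39), np.float64(0.85)]
0.06 w5 [0, 1, 2, 3] [ 0.4103 -0.2264  0.29  ] mean 0.
[... 1121 characters left out ...]
, 151, 97), (-56, 100, 98), (-53, 99, 97), (-50, 99, 98), (-47, 100, 97), (-44, 98, 96), (-41, 98, 96), (-38, 99, 96), (-35, 100, 96), (-32, 98, 97), (-29, 98, 96), (-26, 97, 96), (-23, 98, 96), (-20, 98, 95), (-17, 97, 95), (-14, 97, 95), (-11, 97, 95), (-8, 95, 94), (-5, 96, 95), (-2, 95, 94), (0, 97, 140), (3, 95, 141), (6, 95, 139), (9, 96, 139), (12, 95, 140), (15, 96, 139), (18, 95, 140), (21, 95, 139), (24, 107, 138), (27, 143, 138), (30, 143, 139), (33, 142, 139), (36, 141, 139), (39, 141, 137), (42, 142, 138), (45, 141, 138), (48, 140, 138), (51, 141, 138), (54, 138, 139), (57, 186, 186), (60, 186, 186), (63, 186, 186), (66, 186, 187), (69, 187, 186), (72, 186, 186), (75, 186, 151)]
```

Cover: centre (0.4103, -0.2267), yaw 0.286, panel half length about 58.5 mm, consistent in both views. Moving over and gripping the rib.

```bash
python3 -c "
from h import *
delta([.4103,-.2267,.12],.286)"
```

```text
t 17.325 q [ 0.14 -0.05 -0.49 -0.   -1.14 -0.04] shift [1.132 0.119 0.999] rot [ 0.002  0.003 -0.371] F [-0.5  0.6  0.5] w 0.0875 0.0
```

```bash
python3 -m handwheel '[[[0.5,0.06,0,0,0,-0.18,100],[0.95,0.12,0.3,0,0,-0.37,100],[0.95,0.12,0.9,0,0,-0.37,100],[0.95,0.12,0.9,0,0,-0.37,100]]]'; python3 -c "
from h import *
delta([.4103,-.2267,.052],.286)"
```

```text
t: 17.82
eef_pos: [0.4064, -0.2117, 0.1256]
ee_rot: [3.135, 0.005, -1.286]
force: [0.1, -0.0, 0.0]
width: 0.0555
gripper_force: 0.0
t 17.825 q [-0.05  0.07 -0.55 -0.   -0.96  0.34] shift [ 0.197 -0.     0.919] rot [ 0.013  0.009 -0.002] F [ 0.1 -0.   0. ] w 0.0555 0.0
```

```bash
python3 -m handwheel '[[[0.2,0,0.3,0,0,0,100],[0.2,0,0.6,0,0,0,100],[0.2,0,0.92,0,0,0,100],[0.2,0,0.94,0,0,0,100],[0.2,0,0.94,0,0,0,100]]]'; python3 -c "
from h import *
delta([.4103,-.2267,.049],.286)"
```

```text
t: 18.45
eef_pos: [0.4148, -0.2277, 0.0548]
ee_rot: [-3.14, 0.001, -1.284]
force: [0.2, 0.0, 0.2]
width: 0.0535
gripper_force: 0.0
t 18.45 q [-0.09  0.18 -0.62 -0.   -0.77  0.37] shift [-0.027  0.051  0.072] rot [-0.004  0.001  0.002] F [0.2 0.  0.2] w 0.0535 0.0
```

```bash
python3 -m handwheel '[[[-0.03,0.05,0.07,0,0,0,100],[-0.03,0.05,0.07,0,0,0,255],[-0.03,0.05,0.07,0,0,0,255],[-0.03,0.05,0.07,0,0,0,255],[-0.03,0.05,0.07,0,0,0,255]]]' 60;  python3 -m handwheel '[[[0,0,0,0,0,0,255],[0,0,0,0,0,0,255],[0,0,-0.2,0,0,0,255]]]' 60; python3 -c "
from h import *
s=arm.get_state();np.save('gc',np.r_[s['eef_pos'],s['ee_rot']])"
```

```text
t: 19.08
eef_pos: [0.4089, -0.2268, 0.0476]
ee_rot: [-3.141, 0.002, -1.286]
force: [-0.9, -0.8, 0.3]
width: 0.0188
gripper_force: 0.7
t: 19.45
eef_pos: [0.4075, -0.2265, 0.0626]
ee_rot: [3.139, 0.003, -1.286]
force: [-0.2, 1.7, -0.9]
width: 0.0147
gripper_force: 60.0
```

Rib gripped. Lifting, then carrying to the rack.

```bash
python3 -m handwheel '[[[0,0,-0.4,0,0,0,255],[0,0,-0.8,0,0,0,255],[0,0,-1,0,0,0,255],[0,0,-1,0,0,0.18,255],[0,0,-1,0,0,0.366,255]]]'; python3 -c "
from h import *
delta([.4535,.0258,.142],.103)"
```

```text
t: 20.08
eef_pos: [0.4085, -0.2268, 0.1436]
ee_rot: [-3.142, 0.002, -1.472]
force: [-1.0, 0.0, -1.3]
width: 0.0143
gripper_force: 60.0
t 20.075 q [-0.09  0.06 -0.51 -0.   -1.    0.19] shift [-3.086 -0.872  0.026] rot [-0.     0.004 -0.008] F [-1.   0.  -1.3] w 0.0143 59.99422609806061
```

```bash
python3 -m handwheel '[[[-0.38,-0.1,0,0,0,0,255],[-0.77,-0.22,0,0,0,0,255]]]' >/dev/null; python3 -m handwheel '[[[-0.38,-0.1,0,0,0,0,255],[-0.77,-0.22,0,0,0,0,255]]]' >/dev/null;python3 -m handwheel '[[[-0.38,-0.1,0,0,0,0,255],[-0.77,-0.22,0,0,0,0,255]]]' >/dev/null;python3 -m handwheel '[[[-0.38,-0.1,0,0,0,0,255],[-0.7,-0.2,0,0,0,0,255],[-0.77,-0.22,0,0,0,0,255],[-0.77,-0.22,0,0,0,0,255]]]'; python3 - <<'E'
from cov import *
delta([.4535,.0258,.142],.103)
# check of rack (w5 unused) and of the carried cover: numeric edge fits
for n in('scene','side'):
    I=cams.grab_frame(n);cv2.imwrite(f'pics/{n}6.png',I)
E
```

```text
t: 21.32
eef_pos: [0.4533, 0.0253, 0.1437]
ee_rot: [3.141, 0.001, -1.468]
force: [0.1, 0.7, -0.8]
width: 0.0143
gripper_force: 60.0
t 21.325 q [ 0.49  0.04 -0.54 -0.   -0.99 -0.39] shift [-0.006 -0.003  0.021] rot [ 0.002  0.003 -0.   ] F [ 0.1  0.7 -0.8] w 0.0143 59.99642729759216
```

```bash
python3 - <<'E'
from cov import *
x=.044
M=np.vstack([seg((x,s*y,.062),(-x,s*y,.062)) for s in(1,-1) for y in(.04,.046)]+[seg((x*t,s*.04,.062),(x*t,s*.046,.062),8) for s in(1,-1) for t in(1,-1)])
# base plate edges: floor x=+-50 top z=.008
M=np.vstack([M]+[seg((t*.05,-.035,.008),(t*.05,.035,.008)) for t in(1,-1)])
fs=[]
for n in('w2',):
    g=cv2.GaussianBlur(cv2.cvtColor(cv2.imread(f'pics/{n}.png'),6),(0,0),.8);D=cv2.distanceTransform(255-cv2.Canny(g,20,50),2,5)
    fs.append((D,wc(n)))
def f(v): 
    o=[]
    for D,c in fs:
        P=proj(c,Ro.from_euler('z',v[2]).apply(M)+[v[0],v[1],0]).astype(np.float32);o.append(np.minimum(cv2.remap(D,P[None],None,1)[0],6))
    return np.concatenate(o).astype(float)
b=min((f((a,c,w)).mean(),a,c,w) for a in np.arange(.448,.46,.0015) for c in np.arange(.018,.033,.0015) for w in np.arange(.06,.15,.01))
r=least_squares(f,b[1:],diff_step=1e-3,loss='soft_l1');print(b,r.x.round(4),f(r.x).mean())
print(f((.4539,.0255,.103)).mean())
E
```

```text
(np.float64(0.6090188001775566), np.float64(0.454), np.float64(0.025500000000000005), np.float64(0.09999999999999998)) [0.4541 0.0249 0.1029] 0.478036298745257
0.6171990960069439
```

```bash
python3 -m handwheel '[[[0,-0.005,0.12,0,0,0,255],[0,-0.005,0.24,0,0,0,255],[0,-0.005,0.36,0,0,0,255],[0,-0.005,0.36,0,0,0,255]]]';python3 -m handwheel '[[[0,0,0.06,0,0,0,255],[0,0,0.12,0,0,0,255],[0,0,0.18,0,0,0,255],[0,0,0.24,0,0,0,255],[0,0,0.24,0,0,0,255]]]'; python3 -c "
from h import *
delta([.454,.0253,.08],.103)"
```

```text
t: 21.92
eef_pos: [0.4534, 0.025, 0.1141]
ee_rot: [3.14, 0.001, -1.469]
force: [-0.5, -0.4, -0.9]
width: 0.0144
gripper_force: 60.0
t: 22.55
eef_pos: [0.4538, 0.0254, 0.0956]
ee_rot: [3.141, 0.001, -1.469]
force: [0.8, 1.0, -0.6]
width: 0.0144
gripper_force: 60.0
t 22.55 q [ 0.49  0.1  -0.6  -0.   -0.87 -0.39] shift [ 0.001 -0.002  0.195] rot [ 0.001  0.003 -0.002] F [ 0.8  1.  -0.6] w 0.0144 59.99640226364136
```

Skirts are past the wall tops with no contact force. Pressing down slowly through the catches.

```bash
python3 -m handwheel '[[[0,0,0.04,0,0,0,255],[0,0,0.08,0,0,0,255],[0,0,0.12,0,0,0,255],[0,0,0.12,0,0,0,255]]]';python3 -m handwheel '[[[0,0,0.04,0,0,0,255],[0,0,0.08,0,0,0,255],[0,0,0.12,0,0,0,255],[0,0,0.12,0,0,0,255]]]'
```

```text
t: 23.05
eef_pos: [0.4546, 0.0256, 0.0866]
ee_rot: [-3.141, 0.002, -1.468]
force: [-0.2, -0.9, 2.4]
width: 0.0149
gripper_force: 60.0
t: 23.55
eef_pos: [0.4546, 0.0258, 0.0768]
ee_rot: [-3.14, 0.002, -1.468]
force: [1.9, 0.7, -0.9]
width: 0.0144
gripper_force: 60.0
```

```bash
python3 -m handwheel '[[[0,0,0.02,0,0,0,255],[0,0,0.04,0,0,0,255],[0,0,0.04,0,0,0,255]]]'; python3 -m handwheel '[[[0,0,0.02,0,0,0,255],[0,0,0.03,0,0,0,255],[0,0,0.03,0,0,0,255]]]'
```

```text
t: 23.92
eef_pos: [0.4534, 0.0258, 0.0728]
ee_rot: [3.14, 0.002, -1.469]
force: [1.6, 3.8, -9.9]
width: 0.0142
gripper_force: 60.0
t: 24.3
eef_pos: [0.454, 0.0252, 0.0713]
ee_rot: [3.141, 0.001, -1.468]
force: [-0.5, -0.6, -2.2]
width: 0.0148
gripper_force: 60.0
```

The catches pulled the cover down (-9.9 N) as it snapped in. Now pressing firmly.

```bash
python3 -m handwheel '[[[0,0,0.012,0,0,0,255],[0,0,0.025,0,0,0,255],[0,0,0.025,0,0,0,255]]]'; python3 -m handwheel '[[[0,0,0.012,0,0,0,255],[0,0,0.012,0,0,0,255]]]'
```

```text
t: 24.68
eef_pos: [0.4544, 0.0254, 0.0703]
ee_rot: [-3.141, 0.001, -1.468]
force: [-3.9, -0.2, 11.9]
width: 0.0148
gripper_force: 60.0
t: 24.92
eef_pos: [0.4545, 0.0254, 0.0702]
ee_rot: [-3.14, 0.001, -1.468]
force: [-8.7, 0.5, 22.8]
width: 0.0144
gripper_force: 60.0
```

```bash
python3 -m handwheel '[[[0,0,0,0,0,0,255],[0,0,0,0,0,0,255],[0,0,0,0,0,0,255],[0,0,0,0,0,0,255]]]'; python3 -c "
from h import *
print(arm.job_done())"
```

```text
t: 25.42
eef_pos: [0.4545, 0.0254, 0.0702]
ee_rot: [-3.14, 0.001, -1.468]
force: [-8.6, 1.0, 22.8]
width: 0.0144
gripper_force: 60.0
the job is handed in; nothing more can be done
None
```

I handed the job in at 25.4 s: by depth and force readings, the plate is on the floor of the middle slot and released, and the cover is snapped home and still pressed down with about 23 N; no verdict came back and I viewed no picture of the final state.

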